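# Close the seam between two wood-effect boards with a turnbuckle

### The job

Two joining jigs stand on the bench, one with wood-effect boards and one with black boards. On the wood-effect one, turn the turnbuckle by swinging its ball-ended bar up and all the way over to the other side, until the seam between the two boards is fully closed, then let go. Leave the turnbuckle of the black boards alone.

Things in the scene. Friction and masses are not known exactly. Their poses are not given: they have to be found in the camera images.
- wood_jig: Fixed jig, two brown boards (105 x 120 mm, tops at 30 mm) on a 270 x 136 mm base; origin: base centre, on the bench. x: along the turnbuckle, square to the seam; y: to the side the bar must end on. Yellow turnbuckle body, 92 x 28 mm, axis along x, 60 mm above the origin; red brackets 70 mm either side, 80 mm high. A 10 mm steel bar crosses its middle, square to it, ball on the end.
- wood_turnbuckle (a joint): Turnbuckle angle, rad, 0 to 1.6. At 0 (seam 26 mm wide) the bar leans 0.8 rad from upright to the jig's -y; upright at 0.8; at 1.6 it leans 0.8 rad to +y, the seam is closed, at a hard stop. Each rad draws both boards in 8 mm. Stiff: about 0.2 N m, 3 to 6 N on the bar; stays where left.
- wood_ball (a point): Centre of the round black ball (18 mm across) on the free end of the steel bar through the turnbuckle of the wood-effect jig; 85 mm from the turnbuckle axis, over the middle of the jig's length. It swings in the jig's y-z plane.
- dark_ball (a point): Centre of the round black ball (18 mm across) on the free end of the steel bar through the turnbuckle of the black-board jig; an identical jig with black boards, whose bar also leans to its own -y side and must stay as it is.

How it is judged:
By the outcome, as a careful person would: the job done as asked, in the order asked, and still so for the second after the job is handed in, with the robot touching nothing.
It also fails if it takes over 32 s, if anything falls off the work surface, if the arm or the gripper's body presses on something with over 40 N, if the wrist force passes 120 N, or if a joint passes its speed limit or range.

### The arm

A 6-joint arm with a two-finger parallel gripper is mounted at the origin on the work surface. World frame = base frame: x ahead of the robot, y to its left, z up, the work surface at z = 0. Lengths are in mm, angles in rad, forces in N, time in s.
With the tool pointing down it reaches from about 275 to 1000 mm from the base axis. Payload 8.4 kg.
Tool frame: the origin (TCP) lies between the finger pads; the fingertips stand r.finger_overhang ahead of it and the grasp point (between the pads) is the TCP (r.finger_overhang is the distance from the TCP to the fingertips, in mm); z points along the fingers, y is the line along which they close (so a half turn about z gives the same grasp; the last joint's range is limited). The gripper opens to 85 mm and grips with 20 to 120 N. Pads are 22 mm wide; open, the fingers measure 114 mm over their backs; the gripper's body (76 mm by 85 mm) begins 54 mm behind the grasp point. The pads swing forward as they close: fully open they stand 13 mm farther back than shut.
Start: joints at [-0.002, 0.353, 1.633, -0, 1.155, -0.002], TCP at [625.002, -0, 250.281] pointing down, gripper open.
Joint ranges: [-2.63, 2.63], [-0.92, 2.1], [0.06, 2.66], [-1.3, 4.44], [0, 2.69], [-3.02, 3.02]. Speed limits (rad/s): [2.22, 2.22, 2.79, 3.14, 3.14, 3.14].

### API

Orientations are given as [roll, pitch, yaw] about the fixed x, y, z axes, in that order (R = Rz(yaw) Ry(pitch) Rx(roll)).
In Python, from rig import r, cams, sign_off gives the robot as it stands.
- The arm moves only by the shell command python3 -m crank 'ROWS' [FORCE]. ROWS is JSON, a list of rows, each a list of 7 numbers: the shift along the tool's x, y, z in m, then the turn, a rotation vector about the tool's x, y, z in rad, then the closure, from 0 (fully open) to 1 (shut). In form: [[dx, dy, dz, ax, ay, az, gripper], ...]. A call has 1 to 5 rows; each row is the pose to reach, as a shift and turn from the pose commanded when the call began, along the tool's axes at that moment; what a row does not reach only later rows make up. A row lasts 1/10 s, in which the tool goes at most 50 mm and 8.59 degrees, less where a joint would pass 70% of its speed; a pose out of reach is approached as far as the arm can. A call with a gripper value outside its range is refused whole. The fingers move at their own pace and stop on an object; FORCE is the grip in N (left out, the last holds). Time passes only in rows, so rows that repeat a pose let the fingers close. It gives the time, the measured TCP pose, the force, the opening and the grip force at its end, in the units of the state.
- r.sense(): the state, without advancing time (a new reading comes with each control period).
- cams.grab_frame(name): name is "scene" or "side" or "wrist"; returns a dict with "image" (480x640x3 uint8, red, green, blue), "fx", "fy", "cx", "cy" (pixels), "D" ([k1, k2, p1, p2, k3] as OpenCV has them; the pictures are not rectified), "position" and "orientation" of the camera in the world. Camera axes: x right, y down, z forward; pixel columns grow to the right and rows downward; lengths in mm; the calibration is good to about 2 mm. A picture is of the moment at which its call begins. There is no depth.
- sign_off(): hands the job in; it is judged then, once.
The state is a dict: "clock": time; "qpos": joint angles; "qvel": joint speeds; "joint_efforts": joint torques, N m; "eef_pos": TCP position; "tcp_rot": TCP orientation; "contact_force": force on the tool from outside, world axes, zero at the start; "wrist_torque": the same for the moment, N m; "opening": opening from 0.0 (shut) to 1.0 (fully open); "grasp_force": force on a finger pad.
Only numpy, scipy, OpenCV 4.12 (cv2) and the standard library are available. Lean on these libraries where they do the work, as an engineer would, in place of code of your own. Each camera call takes 0.05 s, during which the arm holds its last target. There are 200 camera calls.

## Working session

There is one attempt and no reset: what is moved stays moved. The work goes in short steps, Python scripts to look and compute and a shell command to move; the robot and the scene stay as the last step left them, time stands still between calls to the robot, and variables do not carry over. Pictures are saved under pics/ and viewed, at most 10 in all, crops included, and the job is handed in when it is done.

```bash
mkdir -p pics; ls
python3 - <<'E'
from rig import r,cams
import cv2,numpy as np,pickle
d={}
for n in ("scene","side"):
    f=cams.grab_frame(n); d[n]=f
    cv2.imwrite(f"pics/{n}0.png",f["image"][:,:,::-1]); print(n,{k:v for k,v in f.items() if k!="image"})
pickle.dump(d,open("f0.pkl","wb"))
print(r.sense(), r.finger_overhang)
E
```

```text
pics
scene {'fx': 612.2379544805897, 'fy': 612.2379544805897, 'cx': 311.55788975867404, 'cy': 239.6315599821367, 'D': array([-0.13592197,  0.        ,  0.        ,  0.        ,  0.        ]), 'position': array([1069.98702171,  348.70519412,  560.14918249]), 'orientation': array([-2.2264555 ,  0.00669088,  2.20658298])}
side {'fx': 445.44988250721127, 'fy': 445.44988250721127, 'cx': 320.0165525225031, 'cy': 241.16668093238036, 'D': array([-0.05181253,  0.        ,  0.        ,  0.        ,  0.        ]), 'position': array([273.14787074, 501.71520905, 479.50009103]), 'orientation': array([-2.14113641,  0.00820021, -2.63469223])}
{'clock': 0.1, 'qpos': array([-2.39911904e-03,  3.53588086e-01,  1.63406058e+00, -2.39906011e-05,
        1.15519772e+00, -2.39745851e-03]), 'qvel': array([ 0.00096134,  0.00011628, -0.0008682 , -0.00048909,  0.00028497,
       -0.00117675]), 'joint_efforts': array([ 4.27485766e-04, -6.06356549e+01, -3.42817569e+01, -7.40920814e-05,
        3.91241178e-03, -4.99377973e-05]), 'eef_pos': array([ 6.24596070e+02, -5.58359458e-03,  2.49630647e+02]), 'tcp_rot': array([-3.14033887e+00,  1.89304054e-05,  1.57080438e+00]), 'contact_force': array([0.87297956, 0.48363198, 0.4190125 ]), 'wrist_torque': array([-0.02515504,  0.03427783, -0.00095299]), 'grasp_force': 0.0, 'opening': 0.9997829651739278} 19.0
```

View pics/scene0.png

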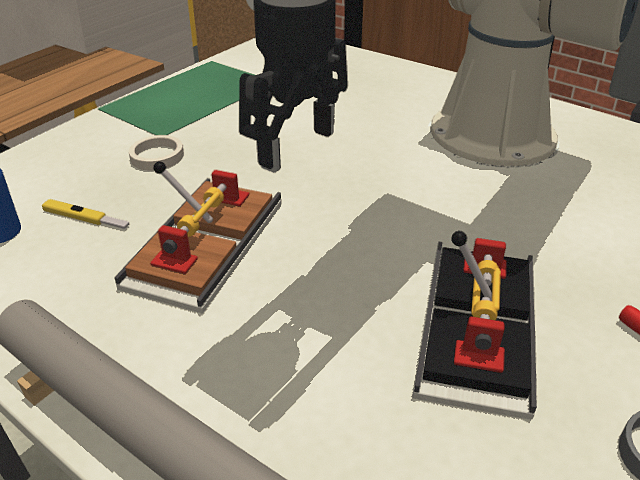

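View pics/side0.png

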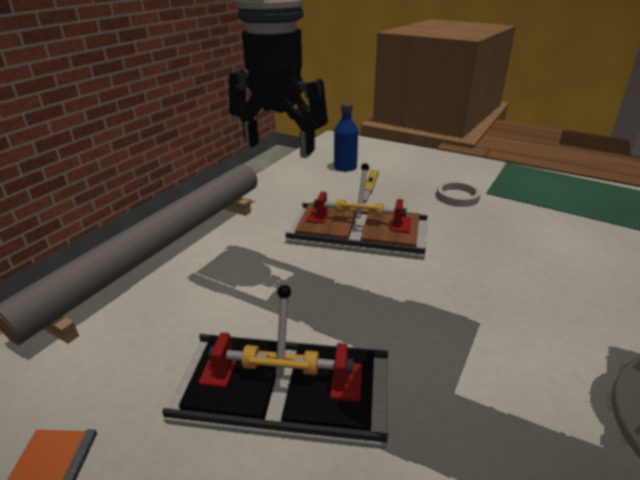

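The scene view shows the wood jig with its ball at (159,168) and brackets at about (173,248) and (226,187). In the side view its ball is at (365,168) and the brackets at (320,207) and (400,215). The black jig is well apart, with its ball at (459,238) in scene and (285,291) in side.

```bash
cat > h.py <<'E'
import cv2,numpy as np
from scipy.spatial.transform import Rotation as R
def ray(f,uv):
    K=np.array([[f["fx"],0,f["cx"]],[0,f["fy"],f["cy"]],[0,0,1]])
    p=cv2.undistortPoints(np.array([[uv]],float),K,f["D"])[0,0]
    d=R.from_euler("xyz",f["orientation"]).apply([*p,1]); return f["position"],d/np.linalg.norm(d)
def plane(f,uv,z):
    o,d=ray(f,uv); return o+d*(z-o[2])/d[2]
def tri(*fu):
    A=np.zeros((3,3));b=np.zeros(3);rs=[ray(*x) for x in fu]
    for o,d in rs:
        M=np.eye(3)-np.outer(d,d);A+=M;b+=M@o
    X=np.linalg.solve(A,b); return X,[float(np.linalg.norm(np.cross(X-o,d))) for o,d in rs]
def blobs(f,col,box,amin=15):
    x0,y0,x1,y1=box; im=f["image"][y0:y1,x0:x1]; hsv=cv2.cvtColor(im,cv2.COLOR_RGB2HSV)
    h,s,v=[hsv[...,i].astype(int) for i in range(3)]
    m={"red":((h<5)|(h>174))&(s>190)&(v>70),"yellow":(h>17)&(h<30)&(s>150)&(v>110),"black":v<45}[col].astype(np.uint8)
    n,l,st,c=cv2.connectedComponentsWithStats(m)
    return [(c[i]+[x0,y0],st[i][4],(st[i][:4]+[x0,y0,0,0]).tolist()) for i in range(1,n) if st[i][4]>=amin]
E
python3 - <<'E'
import pickle
from h import *
d=pickle.load(open("f0.pkl","rb")); S,T=d["scene"],d["side"]
for nm,f,b in(("S",S,(110,150,290,310)),("T",T,(285,155,432,255))):
    for c in("red","yellow","black"):
        for x in blobs(f,c,b): print(nm,c,x[0].round(1),x[1],x[2])
E
```

```text
S red [223.5 177. ] 159 [212, 171, 25, 16]
S red [241.6 197.1] 69 [236, 191, 13, 15]
S red [231.3 197.1] 17 [227, 195, 10, 5]
S red [169.2 230.3] 77 [159, 226, 22, 11]
S red [181.5 231.6] 22 [179, 230, 7, 5]
S red [161.6 235.8] 21 [159, 232, 7, 9]
S red [160.8 258. ] 110 [151, 248, 24, 18]
S red [181.5 253.2] 17 [177, 250, 10, 8]
S red [183.6 263.8] 128 [170, 254, 27, 19]
S red [165.3 265.3] 18 [161, 262, 9, 8]
S yellow [201. 210.] 653 [177, 187, 47, 50]
S black [265.4 158.1] 241 [258, 150, 15, 19]
S black [159.2 167.1] 97 [154, 162, 12, 11]
S black [237.6 252.9] 408 [197, 195, 84, 111]
S black [171.  222.7] 24 [168, 219, 6, 7]
S black [169.5 247.2] 48 [163, 243, 14, 10]
S black [120.7 277.4] 53 [115, 271, 12, 13]
T red [321.7 197. ] 34 [318, 193, 7, 8]
T red [398.9 204.6] 28 [397, 201, 5, 8]
T red [314.9 217. ] 114 [307, 208, 19, 15]
T red [402.7 225.3] 165 [392, 217, 18, 16]
T yellow [371.2 180.3] 101 [366, 171, 11, 19]
T yellow [359.8 205.1] 137 [337, 200, 45, 12]
T black [364.6 166.5] 25 [362, 164, 6, 6]
T black [422.5 217. ] 18 [420, 216, 6, 3]
T black [355.1 242.7] 626 [287, 233, 137, 20]
```

Run:
```python
import pickle
from h import *
d=pickle.load(open("f0.pkl","rb")); S,T=d["scene"],d["side"]
print("ball",tri((S,(159.2,167.3)),(T,(364.8,167.3))))
print("dark",tri((S,(459,238.5)),(T,(284.5,291.5))))
c,_=tri((S,(201,210)),(T,(359.8,205.1))); print("yel",c,_)
print(plane(S,(201,210),60),plane(T,(359.8,205.1),60))
# rail end points / base corners on bench-ish; bracket tops at z~80
a=plane(S,(225,174),78);b=plane(S,(172,229.5),78);print(a,b,np.linalg.norm(a-b),np.degrees(np.arctan2(*(a-b)[1::-1])))
a=plane(T,(398.9,203),78);b=plane(T,(321.7,195.5),78);print(a,b,np.linalg.norm(a-b),np.degrees(np.arctan2(*(a-b)[1::-1])))
```

```text
ball (array([ 601.81499039, -269.2168211 ,  119.94934756]), [0.795239529908609, 0.7952395299086469])
dark (array([521.22135575, 151.72080057, 132.02016812]), [0.8619565316286818, 0.8619565316286589])
yel [ 585.33773976 -212.27784175   62.50128306] [3.042417534437519, 3.0424175344374538]
[ 585.89554278 -210.63658753   60.        ] [ 588.4722865  -222.53177157   60.        ]
[ 513.39999486 -228.64978605   78.        ] [ 658.89967509 -189.96532788   78.        ] 150.5544561020565 -165.111037974636
[ 512.25278556 -234.94640974   78.        ] [ 658.59560386 -192.52711812   78.        ] 152.3667180572697 -163.8351095471218
```

```bash
python3 -m crank '[[-0.045,-0.004,0,0,0,-0.05,0],[-0.09,-0.008,0,0,0,-0.10,0],[-0.135,-0.012,0,0,0,-0.16,0],[-0.18,-0.015,0,0,0,-0.22,0],[-0.22,-0.019,0.02,0,0,-0.27,0]]'; python3 -m crank '[[-0.02,-0.01,0.01,0,0,0,0],[-0.02,-0.01,0.01,0,0,0,0],[-0.02,-0.01,0.01,0,0,0,0]]'
python3 - <<'E'
from rig import r,cams
import cv2,pickle
f=cams.grab_frame("wrist");pickle.dump(f,open("w1.pkl","wb"));cv2.imwrite("pics/w1.png",f["image"][:,:,::-1])
s=r.sense();print(s["eef_pos"],s["tcp_rot"],s["contact_force"])
E
```

```text
clock: 0.6
eef_pos: [607.1, -222.6, 232.4]
tcp_rot: [3.138, 0.003, 1.843]
contact_force: [0.8, -0.9, -0.2]
opening: 1.0
grasp_force: 0.0
clock: 0.9
eef_pos: [601.3, -242.0, 219.8]
tcp_rot: [-3.141, -0.001, 1.839]
contact_force: [-0.3, 1.2, 0.7]
opening: 0.999
grasp_force: 0.0
[ 601.78912531 -241.41153857  220.30199872] [-3.14158357e+00 -5.10632049e-04  1.84043305e+00] [ 0.21505187  0.12235483 -0.02718427]
```

View pics/w1.png

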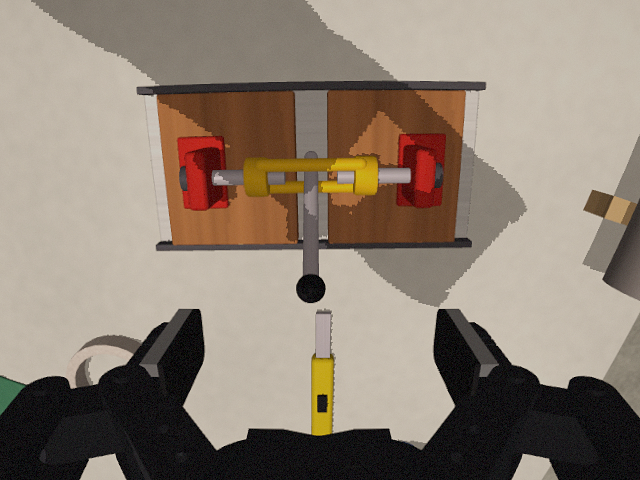

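The wrist view shows the ball at (311,289) and the turnbuckle axis running level from about (229,178) to (395,176), so the tool is square to the jig. The yellow object below the ball is a knife lying on the bench beyond the jig.

Run:
```python
import pickle
from h import *
d=pickle.load(open("f0.pkl","rb")); S,T=d["scene"],d["side"];W=pickle.load(open("w1.pkl","rb"))
B,e=tri((S,(159.2,167.3)),(T,(364.8,167.3)),(W,(311,289)));print("ball",B,e)
print(plane(W,(311,289),119))
a=plane(W,(229,177.5),60);b=plane(W,(395,176),60);print(a,b,np.degrees(np.arctan2(*(a-b)[1::-1])))
c=plane(W,(311,176.5),60);print("centre",c,"centre tri",tri((S,(201,210)),(W,(311,176))))
tcp=np.array([601.8,-241.4,220.3]);Rt=R.from_euler("xyz",[np.pi,0,1.8407])
print("ball in tool",Rt.inv().apply(B-tcp),"centre",Rt.inv().apply(c-tcp))
```

```text
ball [ 602.58000048 -268.41249612  120.3176422 ] [0.6100773494263027, 1.4228494289561737, 1.183919599514545]
[ 603.83467213 -268.61848426  119.        ]
[ 531.05539587 -226.87892312   60.        ] [ 644.49767275 -194.65739589   60.        ] -164.1436212180361
centre [ 587.18153733 -210.92559725   60.        ] centre tri (array([ 586.79738642, -210.19705872,   60.68988233]), [0.39807506456590036, 0.3980750645659277])
ball in tool [-26.24252975  -6.45081231  99.9823578 ] centre [ 33.2689717   -5.96357236 160.3       ]
```

```bash
python3 -m crank '[[-0.026,-0.0065,0.02,0,0,0,0],[-0.027,-0.0065,0.045,0,0,0,0],[-0.027,-0.0065,0.07,0,0,0,0.3],[-0.027,-0.0065,0.09,0,0,0,0.4],[-0.027,-0.0065,0.10,0,0,0,0.5]]' 25; python3 -m crank '[[0,0,0,0,0,0,0.5],[0,0,0,0,0,0,0.5]]'
python3 - <<'E'
from rig import r,cams
import cv2,pickle
f=cams.grab_frame("wrist");pickle.dump(f,open("w2.pkl","wb"));cv2.imwrite("pics/w2.png",f["image"][:,:,::-1])
s=r.sense();print(s["eef_pos"],s["tcp_rot"],s["contact_force"])
E
```

```text
clock: 1.45
eef_pos: [602.5, -268.0, 119.0]
tcp_rot: [-3.14, -0.001, 1.842]
contact_force: [-0.3, 0.5, 0.1]
opening: 0.516
grasp_force: 0.0
clock: 1.65
eef_pos: [603.5, -269.3, 121.3]
tcp_rot: [3.141, 0.001, 1.842]
contact_force: [0.8, -0.7, 0.7]
opening: 0.5
grasp_force: 0.0
[ 603.60961395 -269.5981369   121.66325742] [3.14007605e+00 1.21628233e-03 1.84139008e+00] [-0.75529644 -0.23881253 -0.29353901]
```

View pics/w2.png

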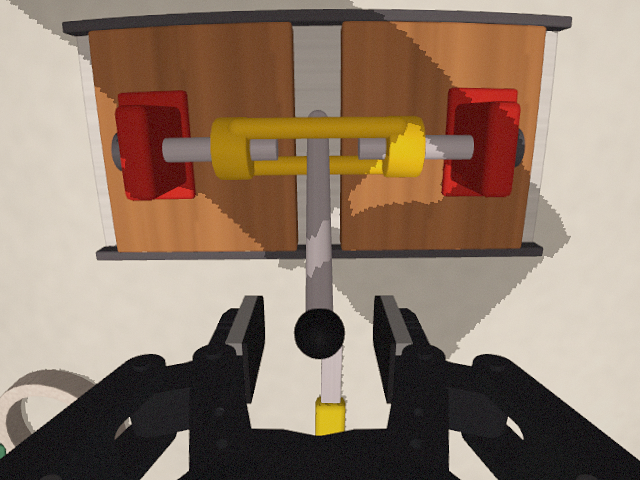

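The ball at (319,334) sits centred between the pads at (253,345) and (388,345). Closing.

```bash
python3 -m crank '[[0,0,0.001,0,0,0,0.8],[0,0,0.001,0,0,0,1],[0,0,0.001,0,0,0,1],[0,0,0.001,0,0,0,1],[0,0,0.001,0,0,0,1]]' 30
python3 - <<'E'
import numpy as np
a0=.8
for i in range(1,18):
    t=min(.1*i,1.66); print(round(t,2), np.round([85*(np.sin(t-.8)+np.sin(.8)),-85*(np.cos(t-.8)-np.cos(.8))],1))
E
```

```text
clock: 2.2
eef_pos: [603.7, -270.0, 120.1]
tcp_rot: [3.139, 0.001, 1.841]
contact_force: [4.8, 0.3, 3.3]
opening: 0.186
grasp_force: 29.3
0.1 [ 6.2 -5.8]
0.2 [ 13.  -10.9]
0.3 [ 20.2 -15.4]
0.4 [ 27.9 -19.1]
0.5 [ 35.9 -22. ]
0.6 [ 44.1 -24.1]
0.7 [ 52.5 -25.4]
0.8 [ 61.  -25.8]
0.9 [ 69.5 -25.4]
1.0 [ 77.9 -24.1]
1.1 [ 86.1 -22. ]
1.2 [ 94.1 -19.1]
1.3 [101.7 -15.4]
1.4 [109.  -10.9]
1.5 [115.7  -5.8]
1.6 [122.  -0.]
1.66 [125.4   3.8]
```

```bash
python3 -m crank '[[0.006,0,-0.006,0,0,0,1],[0.013,0,-0.011,0,0,0,1],[0.020,0,-0.0155,0,0,0,1],[0.028,0,-0.019,0,0,0,1],[0.036,0,-0.022,0,0,0,1]]'
python3 - <<'E'
from rig import r,cams
import cv2
f=cams.grab_frame("scene");cv2.imwrite("pics/s2.png",cv2.resize(f["image"][120:320,80:320,::-1],None,fx=2,fy=2))
E
```

```text
clock: 2.7
eef_pos: [593.7, -235.3, 141.4]
tcp_rot: [3.14, 0.001, 1.841]
contact_force: [7.1, -1.5, -3.8]
opening: 0.184
grasp_force: 29.3
```

View pics/s2.png

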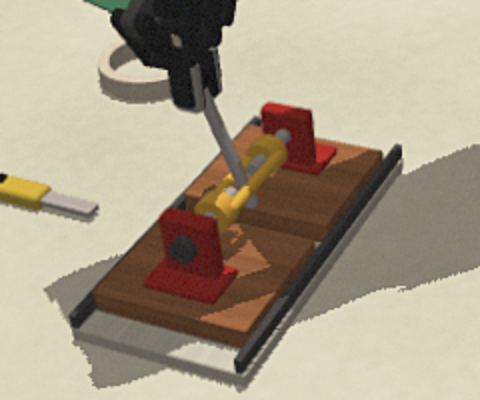

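The crop shows the ball held in the fingers, at about (205,90), and the bar swinging up with the boards drawing in. I'll carry on along the arc.

```bash
python3 -m crank '[[0.008,0,-0.002,0,0,0,1],[0.0165,0,-0.0034,0,0,0,1],[0.025,0,-0.0038,0,0,0,1],[0.0335,0,-0.0034,0,0,0,1],[0.042,0,-0.002,0,0,0,1]]';python3 -m crank '[[0.008,0,0.002,0,0,0,1],[0.016,0,0.005,0,0,0,1],[0.024,0,0.0087,0,0,0,1],[0.031,0,0.013,0,0,0,1],[0.038,0,0.0185,0,0,0,1]]'
```

```text
clock: 3.25
eef_pos: [582.2, -194.8, 143.9]
tcp_rot: [3.141, 0.001, 1.841]
contact_force: [2.7, -2.5, 3.5]
opening: 0.185
grasp_force: 30.1
clock: 3.75
eef_pos: [571.5, -157.4, 125.1]
tcp_rot: [3.142, -0.0, 1.841]
contact_force: [1.7, 1.0, 6.1]
opening: 0.185
grasp_force: 31.6
```

```bash
python3 -m crank '[[0.006,0,0.006,0,0,0,1],[0.008,0,0.008,0,0,0,1],[0.010,0,0.010,0,0,0,1],[0.010,0,0.010,0,0,0,1]]'
python3 - <<'E'
from rig import r,cams
import cv2,numpy as np
f=cams.grab_frame("scene");g=cams.grab_frame("wrist")
cv2.imwrite("pics/s3.png",np.hstack([cv2.resize(f["image"][120:320,80:320,::-1],(400,333)),cv2.resize(g["image"][:,:,::-1],(400,333))]))
E
```

```text
clock: 4.15
eef_pos: [568.6, -147.5, 114.5]
tcp_rot: [-3.141, -0.001, 1.841]
contact_force: [1.3, 4.6, 1.5]
opening: 0.188
grasp_force: 32.0
```

View pics/s3.png

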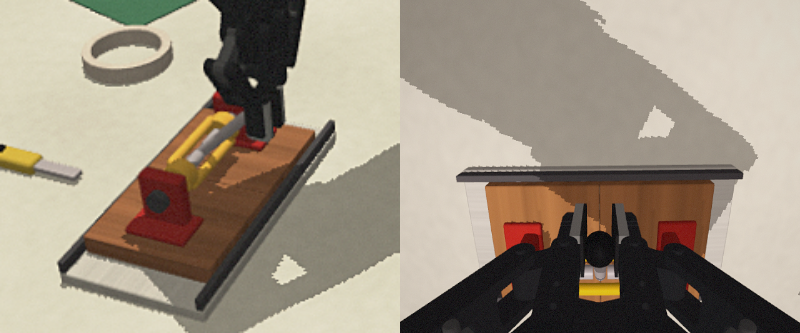

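The seam looks shut at about (600,190) in the wrist half. I'll press a little further to be sure of the stop.

```bash
python3 -m crank '[[0.003,0,0.003,0,0,0,1],[0.005,0,0.005,0,0,0,1],[0.005,0,0.005,0,0,0,1]]' 40;  python3 -m crank '[[-0.008,0,-0.008,0,0,0,1],[-0.008,0,-0.008,0,0,0,0.7],[-0.008,0,-0.008,0,0,0,0.6],[-0.008,0,-0.008,0,0,0,0.5],[-0.008,0,-0.008,0,0,0,0.4]]'
```

```text
clock: 4.55
eef_pos: [568.5, -146.3, 112.6]
tcp_rot: [3.141, 0.005, 1.842]
contact_force: [-6.2, -11.6, 27.1]
opening: 0.184
grasp_force: 40.3
clock: 5.05
eef_pos: [569.1, -150.8, 117.0]
tcp_rot: [-3.14, -0.001, 1.841]
contact_force: [0.6, 0.4, 0.6]
opening: 0.601
grasp_force: 0.0
```

```bash
python3 -m crank '[[0,0,-0.01,0,0,0,0.3],[0,0,-0.03,0,0,0,0.2],[0,0,-0.05,0,0,0,0],[0,0,-0.08,0,0,0,0],[0,0,-0.1,0,0,0,0]]'; python3 -m crank '[[-0.02,0,0,0,0,0,0],[-0.03,0,0,0,0,0,0],[-0.03,0,0,0,0,0,0],[-0.03,0,0,0,0,0,0]]'
python3 - <<'E'
from rig import r,cams
import cv2,numpy as np,pickle
from h import *
W=cams.grab_frame("wrist");S=cams.grab_frame("scene")
pickle.dump((W,S),open("f3.pkl","wb"))
cv2.imwrite("pics/w4.png",np.hstack([cv2.resize(S["image"][120:320,80:320,::-1],(400,333)),cv2.resize(W["image"][:,:,::-1],(400,300))[:, :] if 0 else cv2.resize(W["image"][:,:,::-1],(400,333))]))
s=r.sense();print(s["eef_pos"])
for x in blobs(W,"black",(200,40,440,330),60): print(x)
for x in blobs(S,"black",(110,150,290,310),40): print(x)
E
```

```text
clock: 5.55
eef_pos: [570.3, -151.1, 220.2]
tcp_rot: [3.14, 0.001, 1.841]
contact_force: [0.4, -0.0, 0.3]
opening: 1.001
grasp_force: 0.0
clock: 5.95
eef_pos: [577.0, -180.3, 216.4]
tcp_rot: [-3.14, -0.001, 1.84]
contact_force: [0.4, 0.2, 0.0]
opening: 0.999
grasp_force: 0.0
[ 577.17736685 -179.80025465  216.68553553]
(array([308.27692308, 169.02820513]), np.int32(390), [200, 167, 228, 8])
(array([319.92388451, 213.2152231 ]), np.int32(762), [304, 198, 33, 31])
(array([437.63888889, 320.08333333]), np.int32(72), [434, 309, 6, 21])
(array([231.29906542, 179.56074766]), np.int32(107), [226, 174, 12, 12])
(array([236.66041667, 253.67708333]), np.int32(480), [197, 194, 84, 112])
(array([174.36263736, 241.87912088]), np.int32(91), [168, 237, 14, 11])
(array([123.34343434, 273.87878788]), np.int32(99), [115, 263, 16, 21])
```

View pics/w4.png

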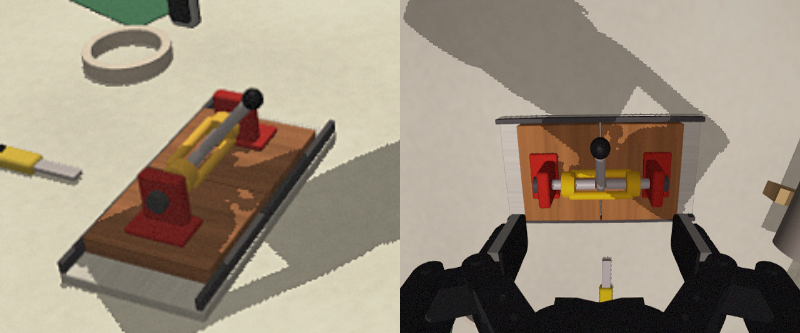

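The bar now leans to the other side, with the ball free at (253,98) in the left half and (600,149) in the right. The seam shows as a hairline, so I'll check the angle and crop the seam.

Run:
```python
import pickle
from h import *
W,S=pickle.load(open("f3.pkl","rb"))
B,e=tri((S,(231.3,179.6)),(W,(320,213.2)));print(B,e)
y=np.array([-.27,.963]);dy=(B[:2]-[587,-210.7])@y;print(dy,0.8+np.arctan2(dy,B[2]-60))
cv2.imwrite("pics/w5.png",cv2.resize(W["image"][160:330,240:400,::-1],None,fx=3.5,fy=3.5,interpolation=cv2.INTER_NEAREST))
```

```text
[ 571.46954582 -157.74455923  123.29255974] [0.24436219760800815, 0.24436219760788952]
55.18931208761906 1.5171122008533358
```

View pics/w5.png

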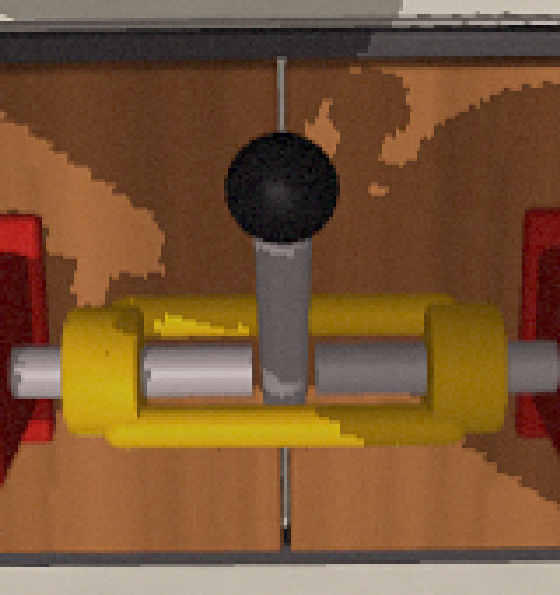

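A gap of about 1.5 mm remains (angle about 1.52 rad), because I pulled back slightly before the fingers opened. I'll press the ball down to the stop from above with the fingers shut, then lift straight off.

```bash
python3 -m crank '[[0.01,0,0.01,0,0,0,1],[0.021,0,0.02,0,0,0,1],[0.021,0,0.03,0,0,0,1],[0.021,0,0.04,0,0,0,1],[0.021,0,0.05,0,0,0,1]]' 40; python3 -m crank '[[0,0,0.003,0,0,0,1],[0,0,0.006,0,0,0,1],[0,0,0.010,0,0,0,1],[0,0,0.014,0,0,0,1],[0,0,0.016,0,0,0,1]]'; python3 -m crank '[[0,0,0.002,0,0,0,1],[0,0,0.004,0,0,0,1],[0,0,0.004,0,0,0,1]]'
```

```text
clock: 6.55
eef_pos: [572.2, -159.6, 166.7]
tcp_rot: [-3.141, -0.0, 1.841]
contact_force: [-0.5, -0.0, 0.4]
opening: 0.146
grasp_force: 0.0
clock: 7.05
eef_pos: [572.3, -159.6, 151.9]
tcp_rot: [3.141, -0.0, 1.84]
contact_force: [-3.8, 5.7, 11.4]
opening: 0.002
grasp_force: 5.8
clock: 7.35
eef_pos: [572.2, -158.1, 149.2]
tcp_rot: [3.141, -0.003, 1.84]
contact_force: [-3.0, 5.8, 10.4]
opening: 0.001
grasp_force: 4.9
```

```bash
python3 -m crank '[[0,0,0.002,0,0,0,1],[0,0,0.003,0,0,0,1],[0,0,0.003,0,0,0,1]]'; python3 -m crank '[[0,0,0.001,0,0,0,1],[0,0,0.002,0,0,0,1],[0,0,0.002,0,0,0,1]]'
```

```text
clock: 7.65
eef_pos: [573.0, -159.3, 146.4]
tcp_rot: [3.14, -0.0, 1.841]
contact_force: [-1.9, 1.7, 10.7]
opening: 0.001
grasp_force: 5.3
clock: 7.95
eef_pos: [573.2, -159.5, 145.7]
tcp_rot: [3.139, 0.0, 1.841]
contact_force: [-6.8, 4.9, 24.7]
opening: 0.002
grasp_force: 12.2
```

Force has risen to 25 N with little motion, so the bar is at the stop. Lifting straight off and looking.

```bash
python3 -m crank '[[0,0,-0.01,0,0,0,1],[0,0,-0.03,0,0,0,1],[0,0,-0.06,0,0,0,1],[-0.03,0,-0.07,0,0,0,1],[-0.04,0,-0.07,0,0,0,1]]'; python3 -m crank '[[0,0,0,0,0,0,1],[0,0,0,0,0,0,1]]'
python3 - <<'E'
from rig import r,cams
from h import *
W=cams.grab_frame("wrist");S=cams.grab_frame("scene")
w=[x for x in blobs(W,"black",(260,40,380,330),300)];s=[x for x in blobs(S,"black",(215,160,250,200),50)]
print(w,s)
for a in w:
  for b in s:
    B,e=tri((S,b[0]),(W,a[0]));dy=(B[:2]-[587,-210.7])@[-.27,.963];print(B,e,0.8+np.arctan2(dy,B[2]-60))
cv2.imwrite("pics/w6.png",cv2.resize(W["image"][160:330,240:400,::-1],None,fx=3.5,fy=3.5,interpolation=cv2.INTER_NEAREST))
E
```

```text
clock: 8.45
eef_pos: [584.7, -200.3, 215.2]
tcp_rot: [3.138, 0.003, 1.841]
contact_force: [0.7, 0.3, -0.4]
opening: -0.003
grasp_force: 0.0
clock: 8.65
eef_pos: [582.0, -197.9, 211.6]
tcp_rot: [-3.14, -0.002, 1.84]
contact_force: [0.4, -0.1, -0.5]
opening: -0.001
grasp_force: 0.0
[(array([319.7532014 , 168.48777648]), np.int32(859), [304, 152, 33, 34]), (array([318.5       , 312.39759036]), np.int32(332), [314, 294, 10, 36]), (array([289.81282051, 318.53076923]), np.int32(390), [279, 307, 21, 23]), (array([347.14470284, 318.5503876 ]), np.int32(387), [338, 307, 21, 23])] [(array([235.52586207, 183.47413793]), np.int32(116), [230, 178, 12, 12])]
[ 569.83478788 -151.76393584  118.42530109] [0.02648962157535126, 0.02648962157532013] 1.6101373258317888
[ 573.78056416 -192.58514858  125.81772094] [37.506693358292, 37.50669335829199] 1.1090437264377522
[ 560.60540899 -206.03845833  114.41643879] [37.82946472409695, 37.829464724097] 1.0103014722908505
[ 586.13858566 -182.40832142  138.8238561 ] [40.22542875804957, 40.225428758049596] 1.1354210878144533
```

View pics/w6.png

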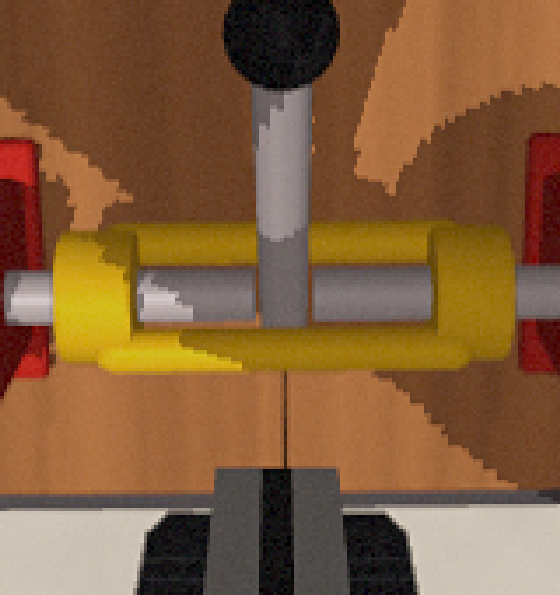

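The seam is now only a thin dark line at about (285,420) in the crop. The angle measures 1.61 rad, so the bar is at the stop, and the arm touches nothing.

```bash
python3 -c "
from rig import sign_off
print(sign_off())"
```

```text
the job is handed in; nothing more can be done
None
```

The wood-effect turnbuckle is swung fully over to its stop (measured about 1.6 rad), its seam is closed, the bar is released, the black-board jig was left alone, and the job is handed in at about 9 s.

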